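# Snap the vent cap onto the cheese tub

### The arm

A 6-joint arm with a two-finger parallel gripper is mounted at the origin on the work surface. World frame = base frame: x ahead of the robot, y to its left, z up, the work surface at z = 0. Lengths are in m, angles in degrees, forces in N, time in s.
With the tool pointing down it reaches from about 0.25 to 0.725 m from the base axis. Payload 9.7 kg.
Tool frame: the origin (TCP) lies between the finger pads; the fingertips stand 17 mm ahead of it and the grasp point (between the pads) lies 2 mm behind it; z points along the fingers, y is the direction in which the jaws open and shut (so a half turn about z gives the same grasp; the last joint's range is limited). The gripper opens to 85 mm and grips with 20 to 120 N. Pads are 22 mm wide; open, the fingers measure 114 mm over their backs; the gripper's body (76 mm by 85 mm) begins 54 mm behind the grasp point. The pads swing forward as they close: fully open they stand 13 mm farther back than shut.
Start: joints at [67.323, 4.979, 10.078, 95.1, 0, 90], TCP at [0.212, 0.507, 0.223] pointing down, gripper open.
Joint ranges: [-179.16, 179.16], [-48.56, 103.87], [-65.8, 70.77], [-126.05, 130.52], [-82.76, 87.17], [-180, 180]. Speed limits (degrees/s): [127.2, 127.2, 147.25, 180, 180, 180].

### API

Orientations are given as [roll, pitch, yaw] about the fixed x, y, z axes, in that order (R = Rz(yaw) Ry(pitch) Rx(roll)).
In Python, from workcell import monitor, cams, order gives the robot as it stands. The module is installed in compiled form; this text tells all that it offers.
- The arm moves only by the shell command python3 -m handwheel 'ROWS' [OPENING] [FORCE]. ROWS is JSON, a list of rows, each a list of 6 numbers: the shift along the tool's x, y, z in m, then the turn, a rotation vector about the tool's x, y, z in degrees. In form: [[tx, ty, tz, wx, wy, wz], ...]. A call has exactly 8 rows; each row shifts and turns the commanded pose from where the row before left it, along the tool's axes as they then stand; what a row does not reach is not made up. A row lasts 1/12 s, in which the tool goes at most 41.7 mm and 7.16 degrees, less where a joint would pass 70% of its speed; a pose out of reach is approached as far as the arm can. A call is refused whole if a number of a shift passes 0.0417 or a number of a turn 7.16, either way. A call with a gripper value outside its range is refused whole. OPENING is the opening, from -1 (shut) to 1 (fully open), set as the call begins (- or left out, the last holds). The fingers move at their own pace and stop on an object; FORCE is the grip in N (left out, the last holds). Time passes only in rows, so rows that do not move let the fingers close, or fill a call up. It gives the time, the measured TCP pose, the force and the opening at its end, in the units of the state.
- monitor.get_obs(): the state, without advancing time (a new reading comes with each control period).
- cams.camera(name): name is "scene" or "top" or "wrist"; returns a dict with "img" (480x640x3 uint8, red, green, blue), "depth" (480x640 float32, m along the optical axis (not along the pixel's ray), 0 where there is no reading), "fx", "fy", "cx", "cy" (pixels), "rvec" (rotation vector, rad) and "tvec" (3), from world to camera coordinates, as OpenCV has them; the wrist camera has in their place "tool_from_camera" (4x4, takes a point from camera to tool coordinates, whose origin is the TCP and whose axes are the flange's). Camera axes: x right, y down, z forward; pixel columns grow to the right and rows downward; lengths in m; the calibration is good to about 2 mm. A picture is of the moment at which its call begins: read the wrist's pose just before it.
- order.job_done(): hands the job in, once; it reports no verdict.
The state is a dict: "time": time; "q": joint angles; "qd": joint speeds; "joint_efforts": joint torques, N m; "ee_pos": TCP position; "tcp_rot": TCP orientation; "wrist_force": force on the tool from outside, world axes, zero at the start; "torque": the same for the moment, N m; "opening": finger opening in m.
Only numpy, scipy, OpenCV 4.12 (cv2) and the standard library are available. Lean on these libraries where they do the work, as an engineer would, in place of code of your own. Each camera call takes 0.05 s, during which the arm holds its last target. There are 200 camera calls.

### The job

Pick up the orange cap from the cutting board and fit it over the bare steel vent stud on the lid of the open-vented cheese tub. Press it straight down until it clicks past the catches, keep pressing after the force drops so that the orange seal under it is squeezed firmly down (about 10 N), and finish while still pressing: do not let go or ease off. Leave the green cap and the other things on the table where they are.

Things in the scene. Friction and masses are not known exactly. Their poses are not given: they have to be found in the camera images.
- cap: Loose orange cap to be fitted, a round cup standing open side down on the board: 40 mm outer diameter (16 flat facets), 32 mm tall, 30 to 60 g. Origin at the centre of its underside, z up to its closed flat top. A blind bore from below, 27 mm deep: an entry lip of 22.4 mm diameter and 4 mm height, then a wider 30 mm bore.
- stud (a point): Foot of the bare steel vent stud, on its axis at the level of the tub lid's top face (72 mm above the table); z up along the stud, axes as the tub. The stud is 19 mm in diameter up to 20 mm above this point, then tapers to 9 mm at its top, 26 mm above it. A clicked-on cap that is let go stays on with its underside about 6 mm above this point.
- seal (a joint): The orange 36 mm seal disc round the foot of the stud, which yields downward as a spring: 0 at rest with its top 6 mm above the lid, 0.003 m (3 mm) when squeezed fully down against its stop. It pushes back with about 1 N at the start and 3.3 N more per mm, 11 N at the stop.
- tub: The open-vented tub of cheese, fixed: 176 mm (x) by 162 mm (y), white lid with its top 72 mm above the table. Origin at the centre of its underside; the stud stands 30 mm to the -x side of the centre, an empty orange seal round its foot.
- tub_done: A like tub, fixed, whose stud already carries a blue cap (top 108 mm above the table): leave alone. Origin at the centre of its underside.
- board: White cutting board, fixed, 155 mm (x) by 520 mm (y), 12 mm thick, on which the caps stand. Origin at the centre of its underside.
- spare_cap: Loose green cap of the same outer size as the orange one, on the board: leave alone. Origin at the centre of its underside.
- knife: Knife with an orange handle lying along its x axis, 285 mm long: leave alone.
- spatula: Spatula with black handle lying along its x axis: leave alone.
- bowl: White bowl, 110 mm across, 50 mm tall: leave alone. Origin under its centre.
- shaker: Glass shaker with steel cap, 48 mm across, 85 mm tall: leave alone. Origin under its centre.
- catches (a point): Centre of the four spring balls (the catches) that stick out 3.5 mm from the stud, on its axis, 14 mm above its foot. A cap set on loosely rests on them, underside 3 mm above this point. Pushing it down takes up to about 10 N at first, easing as its lip slides past; 3 to 5 mm below this point the balls snap out over the lip and pull the cap down by up to 10 N. 8 mm below, it meets the seal.

How it is judged (in metres and radians):
On the way, in this order (a step that is already met when the one before it is completed fails the run):
1. the orange cap is lifted clear of the board (height (world z) of cap above 0.05 m), for 0.1 s.
2. the cap is set over the stud, not yet clicked (horizontal distance between cap and stud below 0.005 m and z of cap in the frame of stud below 0.021 m and angle between cap's own z axis and vertical below 0.2 rad).
3. the cap has clicked on and is pressed down with the seal squeezed (z of cap in the frame of stud below 0.0065 m and value of joint seal above 0.0015 m), for 0.3 s.
At the end, for the whole second after the job is handed in: The orange cap sits upright (within 0.12 rad) and centred (within 3 mm) on the stud, clicked on with its underside less than 6.5 mm above the lid, and the robot is still pressing it (over 3 N of contact) so that the seal stays squeezed by more than 1.5 mm (about 6 N) through the last second (all of step 3 and horizontal distance between cap and stud below 0.003 m and z of cap in the frame of stud above 0.0005 m and angle between cap's own z axis and vertical below 0.12 rad and contact force between the fingers and cap above 3 N and linear speed of cap below 0.02 m/s); the arm keeps its last pose, push and grip.
It fails at once if the green cap is moved by more than 20 mm (distance of spare_cap from where it was at the start of the episode above 0.02 m).
It fails at once if the knife, spatula, bowl or shaker is moved by more than 30 mm (distance of any of knife, spatula, bowl, shaker from where it was at the start of the episode above 0.03 m).
It also fails if it takes over 56 s, if anything falls off the work surface, if the arm or the gripper's body presses on something with over 40 N, if the wrist force passes 120 N, or if a joint passes its speed limit or range.

## Working session

There is one attempt and no reset: what is moved stays moved. The work goes in short steps, Python scripts to look and compute and a shell command to move; the robot and the scene stay as the last step left them, time stands still between calls to the robot, and variables do not carry over. Pictures are saved under pics/ and viewed, about 8 in all and at most 12, crops included, and the job is handed in when it is done.

```bash
mkdir -p pics; cat > h.py <<'E'
from workcell import monitor, cams, order
import numpy as np, cv2
from scipy.spatial.transform import Rotation as Ro
def snap(n,f):
    o=monitor.get_obs(); c=cams.camera(n)
    cv2.imwrite(f'pics/{f}.png',c['img'][:,:,::-1]); np.save(f'pics/{f}.npy',dict(c=c,o=o),allow_pickle=True); return c,o
def T(c,o):
    if 'rvec' in c:
        R=cv2.Rodrigues(np.array(c['rvec'],float))[0]; return R.T, -R.T@np.ravel(c['tvec'])
    M=np.array(c['tool_from_camera']); W=Ro.from_euler('xyz',o['tcp_rot'],degrees=True).as_matrix()
    return W@M[:3,:3], W@M[:3,3]+np.array(o['ee_pos'])
def onplane(c,o,u,v,z):
    R,t=T(c,o); d=R@np.array([(u-c['cx'])/c['fx'],(v-c['cy'])/c['fy'],1]); return t+d*(z-t[2])/d[2]
def pt(c,o,u,v):
    R,t=T(c,o); d=c['depth'][int(v),int(u)]; return t+R@(np.array([(u-c['cx'])/c['fx'],(v-c['cy'])/c['fy'],1])*d)
def load(f):
    d=np.load(f'pics/{f}.npy',allow_pickle=True).item(); return d['c'],d['o']
def blobs(img,lo,hi,mn=60):
    h=cv2.cvtColor(img,cv2.COLOR_RGB2HSV); m=cv2.inRange(h,lo,hi)
    n,l,s,ce=cv2.connectedComponentsWithStats(m); return [(s[i].tolist(),ce[i].round(1)) for i in range(1,n) if s[i,4]>mn],l
E
python3 - <<'E'
from h import *
print(monitor.get_obs())
for n in('top','scene'): 
    c,o=snap(n,n+'0')
    print(n,T(c,o))
    for s,ce in blobs(c['img'],(5,130,120),(22,255,255))[0]: print(s,ce,pt(c,o,*ce).round(3))
a=[cv2.imread(f'pics/{n}0.png') for n in('top','scene')]
E
```

```text
{'time': 0.0, 'q': array([ 6.73237529e+01,  5.01317582e+00,  1.00340855e+01,  9.50983610e+01,
       -7.39407370e-06,  8.99990149e+01]), 'qd': array([ 0.0042144 , -0.06275632,  0.01277589, -0.03970468,  0.00942847,
       -0.03514003]), 'joint_efforts': array([ 2.57714295e-03, -5.20384991e+01,  4.64806044e+01,  1.60905684e-02,
       -2.77890035e-05,  1.48983435e-05]), 'ee_pos': array([0.21194906, 0.50727104, 0.22275985]), 'tcp_rot': array([-1.79922549e+02,  6.06244013e-06,  1.57324738e+02]), 'wrist_force': array([-0.79878026,  0.13480786,  0.18072023]), 'torque': array([0.04965731, 0.00430256, 0.00653685]), 'opening': 0.0853404028664624}
top (array([[ 2.51820172e-02, -9.93233879e-01,  1.13368106e-01],
       [-9.99677386e-01, -2.53955048e-02, -4.39124105e-04],
       [ 3.31519322e-03, -1.13320474e-01, -9.93552958e-01]]), array([ 0.44684334, -0.01006028,  1.05036966]))
[10, 83, 622, 397, 116539] [340.6 287.9] [ 0.453 -0.069  0.047]
[446, 82, 47, 33, 1394] [468.8  98.2] [ 0.887 -0.349  0.107]
[17, 189, 45, 44, 440] [ 46.9 212.2] [0.613 0.626 0.035]
[72, 190, 43, 45, 422] [101.1 214.2]
[... 1003 characters left out ...]
, 573, 347, 83302] [369.5 324.3] [0.749 0.088 0.066]
[556, 191, 64, 26, 683] [588.2 204.3] [0.364 0.639 0.028]
[503, 195, 59, 24, 251] [529.  212.1] [0.376 0.499 0.022]
[121, 220, 22, 5, 84] [131.6 221.5] [ 0.308 -0.417 -0.002]
[587, 222, 53, 32, 731] [619.9 237. ] [0.49  0.638 0.023]
[528, 226, 69, 30, 345] [557.9 247.3] [0.515 0.498 0.022]
[131, 232, 18, 25, 191] [141.1 246.1] [ 0.413 -0.365 -0.002]
[365, 260, 20, 13, 127] [373.8 267.1] [0.622 0.112 0.075]
[625, 262, 15, 17, 91] [632.9 269.1] [0.586 0.608 0.016]
[558, 264, 82, 40, 1267] [600.1 284.9] [0.638 0.514 0.026]
[0, 329, 91, 48, 3306] [ 37.1 353.8] [ 0.715 -0.446 -0.001]
[63, 371, 119, 66, 5910] [124.5 403.7] [ 0.895 -0.222  0.101]
```

View pics/top0.png

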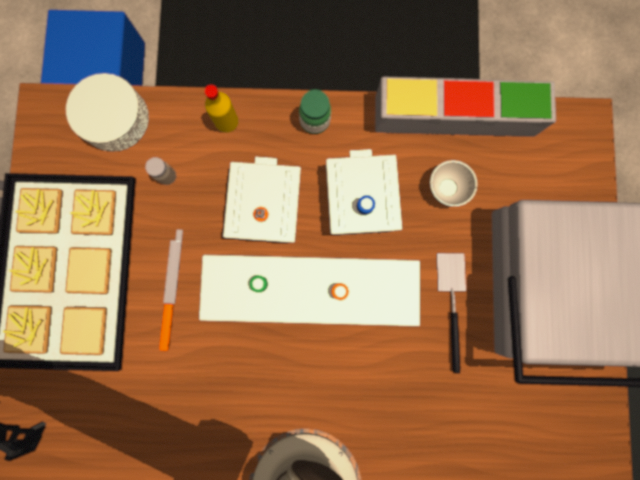

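View pics/scene0.png

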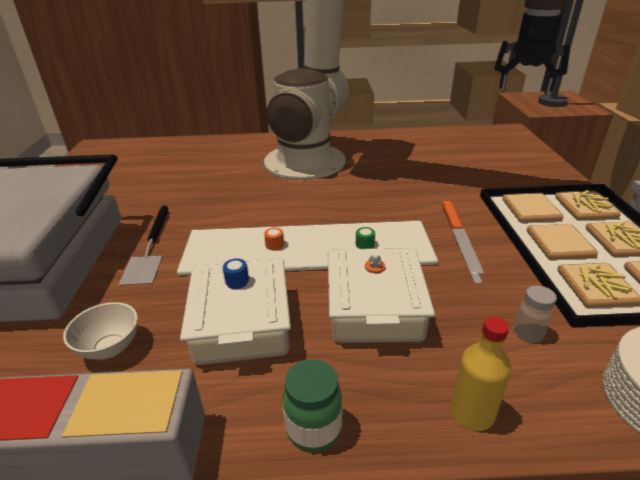

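Top view: the orange cap is at pixel (339,291) → (0.446,-0.065) at z 0.045, which matches 12+32 mm. The bare stud and seal are at (261,214) → (0.614,0.116) at z 0.078, which matches 72+6 mm. Green cap is at (258,284). Scene view agrees: cap (274,238), stud (375,264). I'll go over the cap without turning, in tool steps.

```bash
R='[-0.0273,-0.0274,0,0,0,0]'; true
python3 -m handwheel '[[-0.0273,-0.0274,0,0,0,0],[-0.0273,-0.0274,0,0,0,0],[-0.0273,-0.0274,0,0,0,0],[-0.0273,-0.0274,0,0,0,0],[-0.0273,-0.0274,0,0,0,0],[-0.0273,-0.0274,0,0,0,0],[-0.0273,-0.0274,0,0,0,0],[-0.0273,-0.0274,0,0,0,0]]' 1 60
python3 -m handwheel '[[-0.0273,-0.0274,0,0,0,0],[-0.0273,-0.0274,0,0,0,0],[-0.0273,-0.0274,0,0,0,0],[-0.0273,-0.0274,0,0,0,0],[-0.0273,-0.0274,0,0,0,0],[-0.0273,-0.0274,0,0,0,0],[-0.0273,-0.0274,0,0,0,0],[-0.0273,-0.0274,0,0,0,0]]'
python3 - <<'E'
from h import *
c,o=snap('wrist','w1')
print(c['tool_from_camera'],o['ee_pos'],o['tcp_rot'],o['q'])
for s,ce in blobs(c['img'],(3,130,120),(22,255,255))[0]: print(s,ce,pt(c,o,*ce).round(4))
E
```

```text
time: 0.77
ee_pos: [0.3291, 0.2192, 0.2233]
tcp_rot: [-180.0, 0.0, 157.4]
wrist_force: [1.7, 0.5, -0.5]
opening: 0.0852
time: 1.43
ee_pos: [0.4462, -0.0675, 0.2233]
tcp_rot: [180.0, -0.0, 157.3]
wrist_force: [1.1, 1.7, -0.0]
opening: 0.0852
[[ 4.63160336e-04 -9.58475407e-01 -2.85174824e-01  7.19218967e-02]
 [ 9.99999808e-01  3.26186701e-04  5.27810674e-04  3.85924462e-04]
 [-4.12873315e-04 -2.85175014e-01  9.58475373e-01 -1.51163770e-01]
 [ 0.00000000e+00  0.00000000e+00  0.00000000e+00  1.00000000e+00]] [ 0.44620314 -0.06753387  0.22333767] [ 1.79994762e+02 -1.18874767e-03  1.57302353e+02] [-8.61001099e+00 -8.45832033e+00 -3.04225582e+00  9.54159425e+01
  5.37005047e-03  1.40876359e+01]
[141, 0, 113, 57, 476] [200.9  24.6] [ 0.2368 -0.1026 -0.0008]
[70, 0, 261, 126, 4840] [204.4  48.1] [ 0.257  -0.1086  0.0021]
[51, 8, 370, 193, 12091] [232.   96.7] [ 0.3065 -0.1038  0.0007]
[0, 43, 20, 20, 118] [ 7.6 52.9] [ 0.1866 -0.2883  0.0023]
[624, 49, 16, 10, 70] [632.   53.4] [0.4228 0.2762 0.002 ]
[292, 78, 59, 28, 189] [319.6  91.7] [ 0.3366 -0.0199  0.0021]
[0, 98, 76, 40, 205] [ 38.  11
[... 512 characters left out ...]
218.6] [ 0.4466 -0.0718  0.0443]
[452, 237, 41, 17, 68] [474.2 244. ] [0.5537 0.0819 0.001 ]
[97, 239, 44, 26, 266] [119.3 250.4] [ 4.033e-01 -2.983e-01  4.000e-04]
[348, 276, 54, 20, 153] [372.7 285.7] [ 0.5571 -0.0434  0.0019]
[402, 290, 47, 34, 407] [421.2 304.4] [ 0.4566 -0.0251  0.2464]
[539, 297, 34, 30, 391] [551.2 310. ] [0.6108 0.1075 0.0789]
[150, 300, 31, 27, 441] [165.3 312.2] [ 4.933e-01 -2.898e-01 -2.000e-04]
[219, 301, 69, 40, 410] [246.8 316. ] [ 5.363e-01 -1.999e-01  1.000e-04]
[200, 365, 52, 24, 212] [221.9 376.3] [ 0.6016 -0.2673  0.0018]
[223, 370, 40, 19, 100] [243.7 378.2] [ 0.6167 -0.244  -0.0008]
[221, 403, 35, 14, 156] [239.1 410.4] [ 6.595e-01 -2.717e-01  5.000e-04]
```

View pics/w1.png

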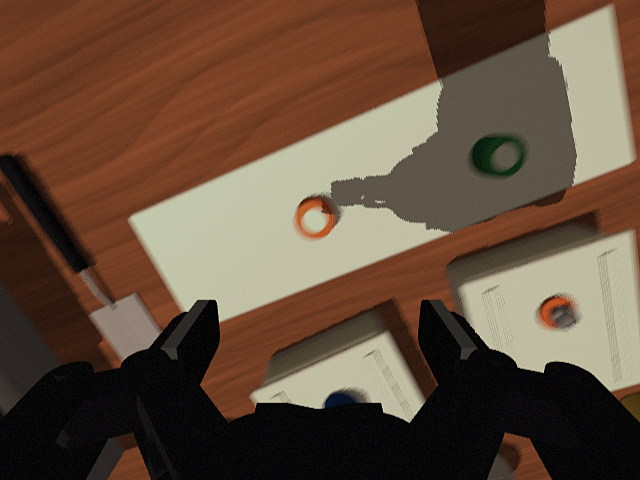

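Wrist view: orange cap at (315,218), bare stud at (560,312), green cap at (498,155) well away. Refining both centres from depth and by ray casting.

```bash
cat >> h.py <<'E'
def cloud(c,o):
    R,t=T(c,o); v,u=np.indices(c['depth'].shape); d=c['depth']
    P=np.stack([(u-c['cx'])/c['fx']*d,(v-c['cy'])/c['fy']*d,d],-1)@R.T+t; P[d==0]=np.nan; return P
def disc(c,o,xy,r,z0,z1):
    P=cloud(c,o); m=(np.hypot(P[...,0]-xy[0],P[...,1]-xy[1])<r)&(P[...,2]>z0)&(P[...,2]<z1)
    if m.sum()<5: return None
    (cx,cy),rad=cv2.minEnclosingCircle(P[m][:,:2].astype(np.float32)); v,u=np.nonzero(m)
    return m.sum(), np.round([cx,cy,rad],4), P[m].mean(0).round(4), onplane(c,o,u.mean(),v.mean(),np.median(P[m][:,2])).round(4)
E
python3 - <<'E'
from h import *
for f in('w1','top0'):
    c,o=load(f)
    print(f,'cap',disc(c,o,(.446,-.068),.03,.040,.050))
    print(f,'stud',disc(c,o,(.614,.115),.025,.085,.105),'seal',disc(c,o,(.614,.115),.025,.0755,.085))
E
```

```text
w1 cap (np.int64(1230), array([ 0.4471, -0.0689,  0.0202]), array([ 0.4464, -0.0687,  0.0449]), array([ 0.4463, -0.0687,  0.0449]))
w1 stud (np.int64(482), array([0.6149, 0.1152, 0.0128]), array([0.6127, 0.114 , 0.0922]), array([0.6128, 0.1142, 0.092 ])) seal (np.int64(624), array([0.6154, 0.1158, 0.0181]), array([0.6101, 0.1123, 0.079 ]), array([0.6101, 0.1125, 0.0788]))
top0 cap (np.int64(239), array([ 0.4448, -0.069 ,  0.02  ]), array([ 0.4449, -0.0688,  0.0451]), array([ 0.4449, -0.0688,  0.0452]))
top0 stud (np.int64(67), array([0.6144, 0.116 , 0.0128]), array([0.6134, 0.1153, 0.0935]), array([0.6132, 0.1152, 0.0942])) seal (np.int64(140), array([0.6141, 0.1159, 0.024 ]), array([0.6125, 0.1158, 0.0789]), array([0.6124, 0.1158, 0.079 ]))
```

```bash
python3 -m handwheel '[[-0.0008,-0.0011,0.025,0,0,0],[0,0,0.03,0,0,0],[0,0,0.03,0,0,0],[0,0,0.03,0,0,0],[0,0,0.03,0,0,0],[0,0,0.022,0,0,0],[0,0,0.015,0,0,0],[0,0,0.005,0,0,0]]' 1 60
python3 -m handwheel '[[0,0,0,0,0,0],[0,0,0,0,0,0],[0,0,0,0,0,0],[0,0,0,0,0,0],[0,0,0,0,0,0],[0,0,0,0,0,0],[0,0,0,0,0,0],[0,0,0,0,0,0]]' -1 60
python3 -m handwheel '[[0,0,0,0,0,0],[0,0,0,0,0,0],[0,0,0,0,0,0],[0,0,0,0,0,0],[0,0,0,0,0,0],[0,0,0,0,0,0],[0,0,0,0,0,0],[0,0,0,0,0,0]]'
```

```text
time: 2.15
ee_pos: [0.4446, -0.0664, 0.0336]
tcp_rot: [-179.9, -0.2, 157.3]
wrist_force: [-0.8, 0.1, -1.0]
opening: 0.0857
time: 2.82
ee_pos: [0.4465, -0.0668, 0.0367]
tcp_rot: [180.0, 0.0, 157.3]
wrist_force: [0.4, 0.2, -0.2]
opening: 0.0002
time: 3.48
ee_pos: [0.4464, -0.0668, 0.0365]
tcp_rot: [-180.0, 0.0, 157.3]
wrist_force: [0.1, 0.6, -0.7]
opening: -0.0003
```

The opening closed to 0, so the cap isn't between the pads. I'll look.

```bash
python3 - <<'E'
from h import *
c,o=snap('wrist','w2'); c2,o2=snap('scene','s2')
cv2.imwrite('pics/m2.png',np.vstack([cv2.resize(cv2.imread('pics/w2.png'),(400,300)),cv2.resize(cv2.imread('pics/s2.png')[130:330,120:480],(540,300))[:,:400]]))
print(o['ee_pos'],o['q'],disc(*load('w2'),(.446,-.068),.05,.035,.055))
c,o=snap('top','t2'); print(disc(c,o,(.446,-.068),.05,.035,.055))
E
```

```text
[ 0.44640137 -0.06676495  0.03650241] [-8.50456723e+00 -8.01026709e+00 -2.33464383e+01  7.46593686e+01
 -2.60093227e-03  1.41736299e+01] (np.int64(2921), array([ 0.4464, -0.0687,  0.0202]), array([ 0.4366, -0.0661,  0.0445]), array([ 0.4365, -0.066 ,  0.0447]))
None
```

View pics/m2.png

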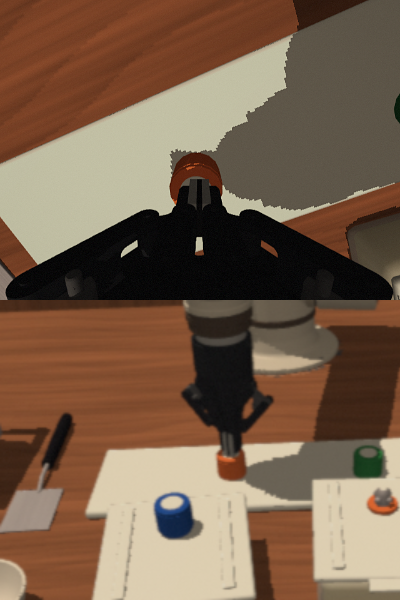

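```bash
python3 - <<'E'
from h import *
for f in('w2','s2'):
    c,o=load(f); P=cloud(c,o); h=cv2.cvtColor(c['img'],cv2.COLOR_RGB2HSV)
    near=(np.hypot(P[...,0]-.446,P[...,1]+.067)<.035)
    org=near&(h[...,1]>130)&(h[...,0]<22)&(P[...,2]>.02); dk=near&(h[...,1]<90)&(h[...,2]<120)&(P[...,2]>.02)&(P[...,2]<.12)
    for n,m in(('orange',org),('grey',dk)):
        print(f,n,m.sum(),np.percentile(P[m],[1,50,99],axis=0).round(4).tolist())
c,o=load('w2')
P=cloud(c,o)
for v in range(240,340,8): print(v,[P[v,u].round(3).tolist() for u in(300,320,335)])
E
python3 - <<'E'
import cv2
a=cv2.imread('pics/w2.png')[200:380,220:420];b=cv2.imread('pics/s2.png')[200:260,240:310]
import numpy as np
cv2.imwrite('pics/m3.png',np.hstack([cv2.resize(a,(400,360)),cv2.resize(b,(400,360))]))
E
```

```text
w2 orange 4212 [[0.4238, -0.0932, 0.0212], [0.4343, -0.0633, 0.0448], [0.4566, -0.0362, 0.1437]]
w2 grey 11594 [[0.4235, -0.1007, 0.0451], [0.4377, -0.0658, 0.1012], [0.4663, -0.033, 0.1195]]
s2 orange 269 [[0.4396, -0.0951, 0.0204], [0.4613, -0.0678, 0.0384], [0.4692, -0.0428, 0.1318]]
s2 grey 543 [[0.4287, -0.1002, 0.0443], [0.4567, -0.0703, 0.0935], [0.4702, -0.0447, 0.1196]]
240 [[0.423, -0.067, 0.013], [0.428, -0.057, 0.013], [0.431, -0.05, 0.013]]
248 [[0.427, -0.069, 0.014], [0.43, -0.058, 0.019], [0.435, -0.052, 0.012]]
256 [[0.427, -0.068, 0.029], [0.429, -0.058, 0.034], [0.435, -0.052, 0.025]]
264 [[0.427, -0.067, 0.041], [0.43, -0.059, 0.042], [0.434, -0.053, 0.038]]
272 [[0.429, -0.068, 0.045], [0.433, -0.06, 0.044], [0.436, -0.054, 0.044]]
280 [[0.433, -0.07, 0.044], [0.436, -0.061, 0.045], [0.439, -0.055, 0.045]]
288 [[0.436, -0.071, 0.045], [0.437, -0.062, 0.051], [0.443, -0.057, 0.044]]
296 [[0.44, -0.073, 0.045], [0.438, -0.062, 0.058], [0.446, -0.058, 0.045]]
304 [[0.438, -0.071, 0.058], [0.438, -0.062, 0.066], [0.44, -0.056, 0.066]]
312 [[0.438, -0.071, 0.064], [0.438, -0.062, 0.072], [0.44, -0.057, 0.071]]
320 [[0.438, -0.071, 0.071], [0.437, -0.062, 0.079], [0.44, -0.057, 0.078]]
328 [[0.434, -0.068, 0.086], [0.439, -0.063, 0.081], [0.438, -0.057, 0.086]]
336 [[0.434, -0.067, 0.091], [0.441, -0.063, 0.083], [0.438, -0.057, 0.091]]
```

View pics/m3.png

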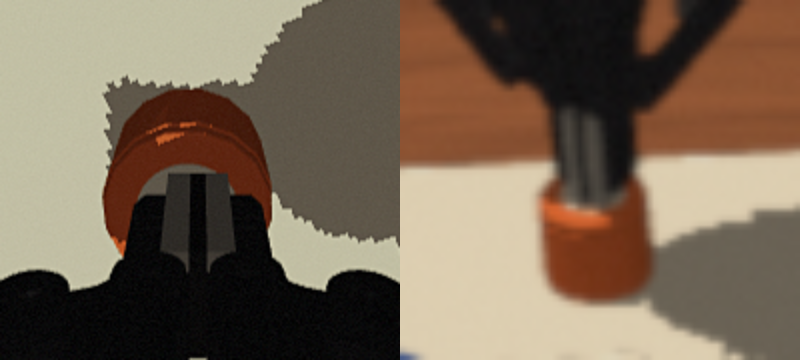

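```bash
python3 - <<'E'
from h import *
for f in('w1','w2'):
    c,o=load(f); P=cloud(c,o); W=Ro.from_euler('xyz',o['tcp_rot'],degrees=True).as_matrix()
    Q=(P-np.array(o['ee_pos']))@W
    g=cv2.cvtColor(c['img'],cv2.COLOR_RGB2GRAY)
    d=c['depth']
    print(f,'min depth',np.nanmin(d[d>0]))
    for u in ((205,210,215,425,430,435) if f=='w1' else (305,312,320,328)):
        print(u,[(v,Q[v,u].round(3).tolist()) for v in range(272,350,6)][::2])
E
```

```text
w1 min depth 0.054073315
205 [(272, [-0.072, -0.129, 0.211]), (284, [-0.086, -0.13, 0.211]), (296, [-0.101, -0.132, 0.211]), (308, [0.01, -0.043, -0.032]), (320, [0.008, -0.042, -0.037]), (332, [0.003, -0.042, -0.038]), (344, [-0.001, -0.042, -0.041])]
210 [(272, [-0.071, -0.123, 0.21]), (284, [-0.086, -0.124, 0.211]), (296, [-0.1, -0.125, 0.208]), (308, [0.009, -0.042, -0.031]), (320, [0.004, -0.042, -0.031]), (332, [-0.0, -0.042, -0.033]), (344, [-0.004, -0.042, -0.035])]
215 [(272, [-0.071, -0.117, 0.21]), (284, [-0.086, -0.119, 0.211]), (296, [-0.101, -0.12, 0.21]), (308, [0.005, -0.042, -0.024]), (320, [0.001, -0.042, -0.025]), (332, [-0.003, -0.042, -0.028]), (344, [-0.009, -0.042, -0.028])]
425 [(272, [-0.076, 0.126, 0.221]), (284, [-0.092, 0.128, 0.223]), (296, [-0.107, 0.129, 0.223]), (308, [0.008, 0.043, -0.028]), (320, [0.002, 0.044, -0.028]), (332, [-0.001, 0.043, -0.031]), (344, [-0.006, 0.043, -0.033])]
430 [(272, [-0.076, 0.131, 0.221]), (284, [-0.091, 0.133, 0.222]), (296, [-0.107, 0.135, 0.222]), (308, [0.01, 0.043, -0.033]), (320, [0.006, 0.043, -0.035]), (332, [0.0
[... 485 characters left out ...]
52]), (344, [0.011, -0.004, -0.058])]
312 [(272, [0.016, -0.002, -0.009]), (284, [0.009, -0.002, -0.008]), (296, [0.01, -0.002, -0.021]), (308, [0.01, -0.002, -0.033]), (320, [0.011, -0.002, -0.043]), (332, [0.008, -0.002, -0.047]), (344, [0.009, -0.002, -0.056])]
320 [(272, [0.015, 0.001, -0.008]), (284, [0.01, 0.001, -0.009]), (296, [0.01, 0.001, -0.022]), (308, [0.01, 0.001, -0.032]), (320, [0.01, 0.001, -0.042]), (332, [0.007, 0.001, -0.045]), (344, [0.003, 0.001, -0.046])]
328 [(272, [0.015, 0.005, -0.008]), (284, [0.01, 0.005, -0.009]), (296, [0.01, 0.004, -0.023]), (308, [0.01, 0.004, -0.033]), (320, [0.01, 0.004, -0.042]), (332, [0.011, 0.004, -0.052]), (344, [0.011, 0.003, -0.059])]
```

The depth readings show the tips 9 mm behind the reported TCP when shut and about 22 mm behind when open. That is 26 mm short of the stated +17 mm, though the 13 mm swing matches. So the fingers closed just above the cap, and the cap hasn't moved: (0.4464,-0.0687). I'll open above it and go about 26 mm lower.

```bash
python3 -m handwheel '[[0,0,-0.02,0,0,0],[0,0,-0.02,0,0,0],[-0.0007,-0.0018,0,0,0,0],[0,0,0,0,0,0],[0,0,0,0,0,0],[0,0,0,0,0,0],[0,0,0,0,0,0],[0,0,0,0,0,0]]' 1 60
python3 -m handwheel '[[0,0,0.015,0,0,0],[0,0,0.015,0,0,0],[0,0,0.015,0,0,0],[0,0,0.01,0,0,0],[0,0,0.01,0,0,0],[0,0,0.005,0,0,0],[0,0,0,0,0,0],[0,0,0,0,0,0]]'
python3 -m handwheel '[[0,0,0,0,0,0],[0,0,0,0,0,0],[0,0,0,0,0,0],[0,0,0,0,0,0],[0,0,0,0,0,0],[0,0,0,0,0,0],[0,0,0,0,0,0],[0,0,0,0,0,0]]' -1 60
python3 -m handwheel '[[0,0,0,0,0,0],[0,0,0,0,0,0],[0,0,0,0,0,0],[0,0,0,0,0,0],[0,0,0,0,0,0],[0,0,0,0,0,0],[0,0,0,0,0,0],[0,0,0,0,0,0]]'
```

```text
time: 4.3
ee_pos: [0.446, -0.0686, 0.0759]
tcp_rot: [-180.0, -0.1, 157.3]
wrist_force: [0.5, 0.1, -0.7]
opening: 0.0851
time: 4.97
ee_pos: [0.4464, -0.0687, 0.0067]
tcp_rot: [-180.0, 0.0, 157.3]
wrist_force: [-1.1, -0.0, 0.2]
opening: 0.0852
time: 5.63
ee_pos: [0.4468, -0.0687, 0.0072]
tcp_rot: [180.0, 0.1, 157.3]
wrist_force: [-1.2, -0.1, 6.0]
opening: 0.0388
time: 6.3
ee_pos: [0.4468, -0.0688, 0.0072]
tcp_rot: [180.0, 0.1, 157.3]
wrist_force: [-0.8, 0.5, 6.6]
opening: 0.0387
```

```bash
python3 -m handwheel '[[0,0,-0.01,0,0,0],[0,0,-0.02,0,0,0],[0,0,-0.02,0,0,0],[0,0,-0.02,0,0,0],[0,0,-0.02,0,0,0],[0,0,-0.02,0,0,0],[0,0,-0.01,0,0,0],[0,0,0,0,0,0]]'
python3 -m handwheel '[[-0.0105,0.0294,0,0,0,0],[-0.0105,0.0294,0,0,0,0],[-0.0105,0.0294,0,0,0,0],[-0.0105,0.0294,0,0,0,0],[-0.0105,0.0294,0,0,0,0],[-0.0105,0.0294,0,0,0,0],[-0.0105,0.0293,0,0,0,0],[-0.0106,0.0293,0,0,0,0]]'
python3 -m handwheel '[[0,0,0,0,0,0],[0,0,0,0,0,0],[0,0,0,0,0,0],[0,0,0,0,0,0],[0,0,0,0,0,0],[0,0,0,0,0,0],[0,0,0,0,0,0],[0,0,0,0,0,0]]'
python3 - <<'E'
from h import *
c,o=snap('wrist','w4'); c2,o2=snap('scene','s4')
print(o['ee_pos'],o['opening'],o['wrist_force'])
a=cv2.imread('pics/w4.png')[150:390,160:480]; b=cv2.imread('pics/s4.png')[190:310,300:460]
cv2.imwrite('pics/m4.png',np.hstack([cv2.resize(a,(400,300)),cv2.resize(b,(400,300))]))
for c,o in((c,o),(c2,o2)):
    P=cloud(c,o); h=cv2.cvtColor(c['img'],cv2.COLOR_RGB2HSV)
    m=(h[...,0]<14)&(h[...,1]>130)&(P[...,2]>.105)&(np.hypot(P[...,0]-.615,P[...,1]-.1155)<.04)
    p=P[m]; print(m.sum(),np.percentile(p,[1,50,99],axis=0).round(4).tolist())
    for z in(.115,.122,.13,.138): 
        q=p[abs(p[:,2]-z)<.004]; 
        if len(q)>5:
            A=np.c_[2*q[:,:2],np.ones(len(q))]; s=np.linalg.lstsq(A,(q[:,:2]**2).sum(1),rcond=None)[0]; print(z,len(q),s[:2].round(4),np.sqrt(s[2]+s[:2]@s[:2]).round(4))
E
```

```text
time: 6.97
ee_pos: [0.4474, -0.0689, 0.129]
tcp_rot: [180.0, 0.2, 157.3]
wrist_force: [0.9, 0.6, -0.9]
opening: 0.0387
time: 7.63
ee_pos: [0.6149, 0.117, 0.1248]
tcp_rot: [-179.9, -0.1, 157.3]
wrist_force: [1.2, -0.8, -0.0]
opening: 0.0388
time: 8.3
ee_pos: [0.6144, 0.1153, 0.1269]
tcp_rot: [180.0, 0.0, 157.3]
wrist_force: [-0.3, -0.1, -0.4]
opening: 0.0386
[0.61444658 0.11534325 0.12685334] 0.038584834325524696 [-0.28324252 -0.07931335 -0.44005886]
7129 [[0.5948, 0.0975, 0.1337], [0.6046, 0.12, 0.1639], [0.6327, 0.1365, 0.2241]]
0.13 88 [0.6149 0.1156] 0.02
0.138 483 [0.615  0.1156] 0.0201
624 [[0.5985, 0.0914, 0.1307], [0.6291, 0.1104, 0.1566], [0.6363, 0.1507, 0.3224]]
0.13 40 [0.6148 0.1137] 0.0193
0.138 97 [0.6151 0.1137] 0.0195
```

View pics/m4.png

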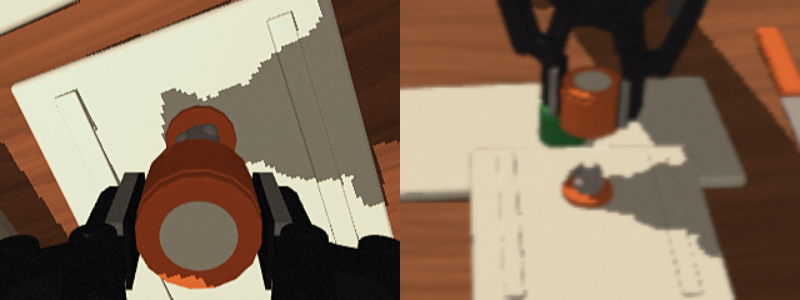

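Wrist and scene views: the cap is gripped upright at (0.615,0.1156), underside ~0.132, above the visible stud and seal. Next: the stud's position relative to the cap, measured in the same cameras.

```bash
python3 - <<'E'
from h import *
for f in('w4','s4','scene0','w1','top0'):
    c,o=load(f); P=cloud(c,o); h=cv2.cvtColor(c['img'],cv2.COLOR_RGB2HSV)
    near=np.hypot(P[...,0]-.615,P[...,1]-.1155)<.03
    m=near&(h[...,0]<16)&(h[...,1]>120)&(P[...,2]>.074)&(P[...,2]<.083)
    # outer edge ring of seal: rays at the top plane
    if m.sum()>20:
        v,u=np.nonzero(m); R,t=T(c,o); d=np.c_[(u-c['cx'])/c['fx'],(v-c['cy'])/c['fy'],np.ones(len(u))]@R.T; X=t+d*((.078-t[2])/d[:,2])[:,None]
        (a,b),r=cv2.minEnclosingCircle(X[:,:2].astype(np.float32)); print(f,'seal',m.sum(),round(a,4),round(b,4),round(r,4),X[:,:2].min(0).round(4),X[:,:2].max(0).round(4))
    s=near&(P[...,2]>.093)&(P[...,2]<.104)
    if s.sum()>5: print('   stud top',s.sum(),P[s].mean(0).round(4),P[s].max(0).round(4))
E
```

```text
w4 seal 983 0.6155 0.1168 0.018 [0.5979 0.0993] [0.6277 0.1343]
   stud top 59 [0.6091 0.1195 0.0939] [0.6129 0.1246 0.0959]
s4 seal 119 0.6206 0.1128 0.0186 [0.6044 0.0965] [0.639  0.1298]
   stud top 19 [0.6194 0.1142 0.0943] [0.624  0.1209 0.0954]
scene0 seal 120 0.6201 0.1128 0.0182 [0.6044 0.0965] [0.6366 0.1298]
   stud top 18 [0.6196 0.1147 0.0947] [0.6235 0.1206 0.096 ]
w1 seal 473 0.6142 0.1115 0.0171 [0.5978 0.0961] [0.6311 0.1281]
   stud top 213 [0.6129 0.1141 0.0957] [0.623  0.1253 0.1001]
top0 seal 100 0.6147 0.117 0.0169 [0.5982 0.1017] [0.6305 0.1336]
   stud top 38 [0.6135 0.1155 0.0965] [0.6228 0.1244 0.1009]
```

```bash
python3 -m handwheel '[[0,0.0008,0.005,0,0,0],[0,0,0.007,0,0,0],[0,0,0.007,0,0,0],[0,0,0.007,0,0,0],[0,0,0.007,0,0,0],[0,0,0.004,0,0,0],[0,0,0,0,0,0],[0,0,0,0,0,0]]' - 80
python3 -m handwheel '[[0,0,0.001,0,0,0],[0,0,0.001,0,0,0],[0,0,0.001,0,0,0],[0,0,0,0,0,0],[0,0,0,0,0,0],[0,0,0,0,0,0],[0,0,0,0,0,0],[0,0,0,0,0,0]]'
python3 - <<'E'
from h import *
o=monitor.get_obs();print(o['ee_pos'],o['wrist_force'],o['torque'])
E
```

```text
time: 9.07
ee_pos: [0.6147, 0.1164, 0.0892]
tcp_rot: [-180.0, -0.0, 157.3]
wrist_force: [-0.3, -0.4, -0.5]
opening: 0.0383
time: 9.73
ee_pos: [0.6149, 0.1164, 0.0865]
tcp_rot: [180.0, 0.0, 157.3]
wrist_force: [-0.6, -0.5, 0.4]
opening: 0.0387
[0.61485025 0.11644887 0.08652312] [-0.63205593 -0.46519617  0.39518255] [ 0.00999465 -0.04588535  0.05083832]
```

```bash
python3 -m handwheel '[[0,0,0.001,0,0,0],[0,0,0.001,0,0,0],[0,0,0.001,0,0,0],[0,0,0.001,0,0,0],[0,0,0,0,0,0],[0,0,0,0,0,0],[0,0,0,0,0,0],[0,0,0,0,0,0]]'
python3 -m handwheel '[[0,0,0.001,0,0,0],[0,0,0.001,0,0,0],[0,0,0,0,0,0],[0,0,0,0,0,0],[0,0,0,0,0,0],[0,0,0,0,0,0],[0,0,0,0,0,0],[0,0,0,0,0,0]]'
```

```text
time: 10.4
ee_pos: [0.6155, 0.1163, 0.0836]
tcp_rot: [180.0, 0.1, 157.3]
wrist_force: [0.7, -1.1, 6.6]
opening: 0.0381
time: 11.07
ee_pos: [0.616, 0.1165, 0.0824]
tcp_rot: [179.9, 0.2, 157.3]
wrist_force: [0.4, -1.0, 9.8]
opening: 0.0383
```

```bash
for i in 1; do python3 -m handwheel '[[0,0,0.001,0,0,0],[0,0,0.001,0,0,0],[0,0,0,0,0,0],[0,0,0,0,0,0],[0,0,0,0,0,0],[0,0,0,0,0,0],[0,0,0,0,0,0],[0,0,0,0,0,0]]'; done
python3 -m handwheel '[[0,0,0.001,0,0,0],[0,0,0.001,0,0,0],[0,0,0,0,0,0],[0,0,0,0,0,0],[0,0,0,0,0,0],[0,0,0,0,0,0],[0,0,0,0,0,0],[0,0,0,0,0,0]]'
python3 -m handwheel '[[0,0,0.001,0,0,0],[0,0,0.001,0,0,0],[0,0,0,0,0,0],[0,0,0,0,0,0],[0,0,0,0,0,0],[0,0,0,0,0,0],[0,0,0,0,0,0],[0,0,0,0,0,0]]'
```

```text
time: 11.73
ee_pos: [0.615, 0.1164, 0.0784]
tcp_rot: [180.0, 0.0, 157.3]
wrist_force: [3.6, -1.0, 0.2]
opening: 0.0379
time: 12.4
ee_pos: [0.6143, 0.1165, 0.0749]
tcp_rot: [-179.9, -0.1, 157.3]
wrist_force: [6.3, -0.9, -6.4]
opening: 0.0386
time: 13.07
ee_pos: [0.6148, 0.1164, 0.0744]
tcp_rot: [-180.0, -0.0, 157.3]
wrist_force: [0.9, -0.4, -3.7]
opening: 0.0383
```

```bash
python3 -m handwheel '[[0,0,0.001,0,0,0],[0,0,0.001,0,0,0],[0,0,0,0,0,0],[0,0,0,0,0,0],[0,0,0,0,0,0],[0,0,0,0,0,0],[0,0,0,0,0,0],[0,0,0,0,0,0]]'
python3 -m handwheel '[[0,0,0.001,0,0,0],[0,0,0.001,0,0,0],[0,0,0,0,0,0],[0,0,0,0,0,0],[0,0,0,0,0,0],[0,0,0,0,0,0],[0,0,0,0,0,0],[0,0,0,0,0,0]]'
python3 -m handwheel '[[0,0,0.001,0,0,0],[0,0,0,0,0,0],[0,0,0,0,0,0],[0,0,0,0,0,0],[0,0,0,0,0,0],[0,0,0,0,0,0],[0,0,0,0,0,0],[0,0,0,0,0,0]]'
```

```text
time: 13.73
ee_pos: [0.615, 0.1165, 0.0727]
tcp_rot: [180.0, 0.0, 157.3]
wrist_force: [1.0, 0.7, 2.9]
opening: 0.038
time: 14.4
ee_pos: [0.6151, 0.1165, 0.0713]
tcp_rot: [180.0, 0.0, 157.3]
wrist_force: [-0.6, -0.5, 6.9]
opening: 0.0383
time: 15.07
ee_pos: [0.6151, 0.1165, 0.0706]
tcp_rot: [180.0, 0.1, 157.3]
wrist_force: [-2.0, 0.7, 9.4]
opening: 0.0382
```

9.4 N, rising ~3.4 N/mm over 2–3 mm: that is the seal's spring rate, so squeeze is ≈2.5 mm. Holding and checking with the cameras.

```bash
python3 -m handwheel '[[0,0,0.0002,0,0,0],[0,0,0,0,0,0],[0,0,0,0,0,0],[0,0,0,0,0,0],[0,0,0,0,0,0],[0,0,0,0,0,0],[0,0,0,0,0,0],[0,0,0,0,0,0]]'
python3 - <<'E'
from h import *
c,o=snap('wrist','w5'); c2,o2=snap('scene','s5')
a=cv2.imread('pics/w5.png')[150:390,160:480]; b=cv2.imread('pics/s5.png')[190:310,300:460]
cv2.imwrite('pics/m5.png',np.hstack([cv2.resize(a,(400,300)),cv2.resize(b,(400,300))]))
for c,o in((c,o),(c2,o2)):
    P=cloud(c,o); near=np.hypot(P[...,0]-.615,P[...,1]-.1155)<.012
    u=near&(P[...,2]<.125)&(P[...,2]>.095); print('cap top z',np.percentile(P[u][:,2],[10,50,90]).round(4))
    l=(abs(P[...,0]-.615)<.06)&(abs(P[...,1]-.1155)<.03)&(abs(P[...,2]-.072)<.005); print('lid',np.median(P[l][:,2]).round(4))
print(monitor.get_obs()['wrist_force'],monitor.get_obs()['time'])
E
```

```text
time: 15.73
ee_pos: [0.6151, 0.1165, 0.0704]
tcp_rot: [180.0, 0.1, 157.3]
wrist_force: [-2.6, -0.7, 10.4]
opening: 0.0384
cap top z [0.1074 0.1081 0.1088]
lid 0.0728
cap top z [0.1048 0.1056 0.1064]
lid 0.0704
[-2.53588118 -0.51995359  8.85633912] 15.8333
```

View pics/m5.png

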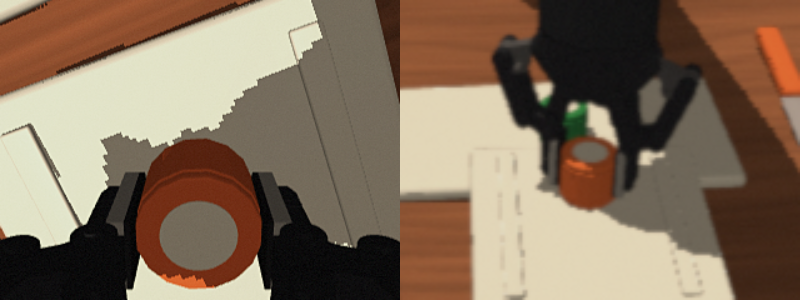

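Both views show the cap upright over the stud. Its top is 35.2–35.3 mm above the lid, so its underside is at ≈3.3 mm and the seal is squeezed ≈2.7 mm at about 10 N. Handing in while pressing.

```bash
python3 -c "
from workcell import order
print(order.job_done())"
```

```text
the job is handed in; nothing more can be done
None
```

The orange cap is clicked onto the bare vent stud, and I handed the job in with the gripper still holding it and pressing down at about 10 N. No verdict was reported.

**Fitting:** The push rose to 9.8 N on the catches. It then dropped and turned into a 6.4 N pull as the cap clicked. After that it climbed at about 3.4 N per mm as the seal was squeezed, which matches the seal's spring rate.

**Last checks:**
- **Cap height:** its top was 35.2–35.3 mm above the lid in both the wrist and scene cameras, so the underside was about 3.3 mm above the lid. That puts the seal squeeze at about 2.7 mm.
- **Push and tilt:** the last two force readings were 10.4 N and 8.9 N, with the tool within 0.1° of vertical.
- **Time:** the clock stood at about 16 s of the 56 s allowed.

**What disagreed:**
- **First grasp missed:** the fingers closed just above the cap without moving it. The camera depth showed the fingertips about 26 mm farther back than the stated tool geometry. I allowed for that, and the second grasp held.
- **Scene camera offset:** it read about 2 mm off the wrist camera in y and z, so I compared heights only within each camera.

I didn't re-measure the green cap or the other items at the end, but no move came near them.

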